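# Lock the drying canister's squeeze-tab cap

### The arm

A 6-joint arm with a two-finger parallel gripper is mounted at the origin on the work surface. World frame = base frame: x ahead of the robot, y to its left, z up, the work surface at z = 0. Lengths are in m, angles in rad, forces in N, time in s.
With the tool pointing down it reaches from about 0.25 to 0.725 m from the base axis. Payload 4 kg.
Tool frame: the origin (TCP) lies on the centre line of the jaws, within the pads' length; the fingertips stand 19 mm ahead of it and the grasp point (between the pads) is the TCP (finger_overhang is the distance from the TCP to the fingertips, in m); z points along the fingers, y is the direction in which the jaws open and shut (so a half turn about z gives the same grasp; the last joint's range is limited). The gripper opens to 85 mm and grips with 20 to 120 N. Pads are 22 mm wide; open, the fingers measure 114 mm over their backs; the gripper's body (76 mm by 85 mm) begins 54 mm behind the grasp point. The pads swing forward as they close: fully open they stand 13 mm farther back than shut.
Start: joints at [1.33, 0.241, 0.005, 1.335, 0, 1.571], TCP at [0.119, 0.486, 0.25] pointing down, gripper open.
Joint ranges: [-2.72, 2.72], [-1.05, 1.87], [-1.09, 1.28], [-1.99, 2.15], [-1.42, 1.44], [-3.14, 3.14]. Speed limits (rad/s): [2.79, 2.79, 3.14, 3.14, 3.14, 3.14].

### API

Orientations are given as a unit quaternion [x, y, z, w].
In Python, from workcell import get_obs, camera, job_done, finger_overhang gives the robot as it stands. The module is installed in compiled form; this text tells all that it offers.
- The arm moves only by the shell command python3 -m pendant 'ROWS'. ROWS is JSON, a list that holds one entry, the list of rows, each a list of 7 numbers: the opening, from 0 (shut) to 1 (fully open), then the shift along the tool's x, y, z in m, then the turn, a rotation vector about the tool's x, y, z in rad. In form: [[[hand, tx, ty, tz, ax, ay, az], ...]]. A call has 1 to 10 rows; each row is the pose to reach, as a shift and turn from the pose measured when the call began, along the tool's axes at that moment; what a row does not reach only later rows make up. A row lasts 1/8 s, in which the tool goes at most 62.5 mm and 10.7 degrees, less where a joint would pass 70% of its speed; a pose out of reach is approached as far as the arm can. A call with a gripper value outside its range is refused whole. The fingers move at their own pace and stop on an object; the grip force is fixed at half the most. Time passes only in rows, so rows that repeat a pose let the fingers close. It gives the time, the measured TCP pose, the force and the opening at its end, in the units of the state.
- get_obs(): the state, without advancing time (a new reading comes with each control period).
- camera(name): name is "scene" or "top" or "wrist"; returns a dict with "img" (420x560x3 uint8, red, green, blue), "intrinsics" (3x3 intrinsics, pixels), "pose" (4x4, takes a point from camera to world coordinates). Camera axes: x right, y down, z forward; pixel columns grow to the right and rows downward; lengths in m; the calibration is good to about 2 mm. A picture is of the moment at which its call begins. There is no depth.
- job_done(): hands the job in, once; it reports no verdict.
The state is a dict: "clock": time; "joint_pos": joint angles; "joint_vel": joint speeds; "tau": joint torques, N m; "eef_pos": TCP position; "tool_rot": TCP orientation; "ft_force": force on the tool from outside, world axes, zero at the start; "ft_torque": the same for the moment, N m; "grip_width": finger opening in m.
Only numpy, scipy, OpenCV 4.12 (cv2) and the standard library are available. Lean on these libraries where they do the work, as an engineer would, in place of code of your own. Each camera call takes 0.05 s, during which the arm holds its last target.

### The job

Two specimen drying canisters stand on the microscope bench. Lock the one with the green cap: pinch its two upright tabs together and, keeping them pinched, turn the cap clockwise (seen from above) until its white pointer has gone from the white mark to the green mark, then let go so that the tabs spring out and latch. Leave the orange canister's cap unturned.

Things in the scene. Friction and masses are not known exactly. Their poses are not given: they have to be found in the camera images.
- green_cap_grip (a point): On the green cap's vertical turning axis, at pinching height, 108 mm above the bench. Turns with the cap: y runs through the two tabs (at +y and -y), z up, -x along the white pointer. The cap sits on a fixed cream drum with green band, 110 mm across, its dark deck 70 mm above the bench. Steel ridges on the deck reach 76 mm above the bench, 37 mm from the axis: keep fingertips above 80 mm.
- green_cap (a joint): Turn of the green cap, rad, growing clockwise seen from above. Starts at 0 to 0.18 (white mark). A tooth under each tab meets a ridge: no turning past 0.23 unless both tabs are held in by 4 mm or more. Green mark at 1.235, end stop at 1.42; from 1.05 to 1.42 the released tabs spring out and latch. Friction 0.04 N m; stays where left.
- green_tab (a joint): Inward travel, m, of the pale green upright tab at +y: 0 sprung out, 0.011 fully in. Spring: 2 N to start, 6 N fully in; a 15 to 25 N pinch holds it in. The tab at -y mirrors it and moves on its own. Tabs: 24 mm wide, 6 mm thick, tops 122 mm above the bench; outer faces 66 mm apart at rest, 44 mm fully in. The hub between is 29 mm across, top 112 mm above the bench.
- orange_cap (a joint): Turn, rad, of the other canister's cap: same shape and sizes but orange, with an orange band. Starts at 0 to 0.18 and is to stay there, unlocked. The canisters' axes are at least 220 mm apart, side by side, either colour on the left.
Mind the look-alikes: they are no part of the job. Leave any pink look-alike of the part that bears green_cap_grip alone.

How it is judged:
On the way:
1. the green cap's tab is pushed in while the cap still stands at the white mark (value of joint green_tab above 0.003 m and value of joint green_cap below 0.6 rad), for 0.05 s.
At the end, for the whole second after the job is handed in: The green cap is at rest, turned clockwise to the green mark (1.04 rad or more, up to its stop at 1.42), its tab sprung out again to within 2 mm, and the orange cap is still unlocked (under 0.3 rad) (value of joint green_cap above 1.04 rad and value of joint green_tab below 0.002 m and velocity of joint green_cap between -0.05 and 0.05 rad/s and value of joint orange_cap below 0.3 rad); the robot touches nothing.
It fails at once if the orange cap is turned out of its unlocked place (past 0.3 rad) (value of joint orange_cap above 0.3 rad).
It also fails if it takes over 32 s, if anything falls off the work surface, if the arm or the gripper's body presses on something with over 40 N, if the wrist force passes 120 N, or if a joint passes its speed limit or range.

## Working session

There is one attempt and no reset: what is moved stays moved. The work goes in short steps, Python scripts to look and compute and a shell command to move; the robot and the scene stay as the last step left them, time stands still between calls to the robot, and variables do not carry over. Pictures are saved under pics/ and viewed, and the job is handed in when it is done.

```bash
mkdir -p pics; cat > h.py <<'E'
import numpy as np, cv2
from workcell import get_obs, camera, finger_overhang
from scipy.spatial.transform import Rotation as R
def snap(name, fn):
    c=camera(name); cv2.imwrite('pics/'+fn, c['img'][:,:,::-1]); np.savez('pics/'+fn[:-4]+'.npz',**{k:np.array(v) for k,v in c.items()}); return c
def load(fn): 
    d=np.load('pics/'+fn+'.npz'); return {k:d[k] for k in d}
def ray(c,u,v):
    K=np.array(c['intrinsics']);T=np.array(c['pose'])
    d=T[:3,:3]@np.linalg.solve(K,[u,v,1.0]); return T[:3,3],d
def onz(c,u,v,z):
    o,d=ray(c,u,v); return o+d*(z-o[2])/d[2]
def proj(c,p):
    K=np.array(c['intrinsics']);T=np.array(c['pose'])
    q=K@(T[:3,:3].T@(np.array(p)-T[:3,3])); return q[:2]/q[2]
E
python3 - <<'E'
from h import *
for n in ['scene','top']:
    c=snap(n,n+'1.png'); print(n,np.round(c['pose'],3).tolist(),np.round(c['intrinsics'],1).tolist())
o=get_obs(); print({k:np.round(v,3).tolist() for k,v in o.items()}); print(finger_overhang)
E
```

```text
scene [[-0.678, 0.501, -0.538, 1.139], [0.735, 0.457, -0.5, 0.736], [-0.004, -0.735, -0.678, 0.826], [0.0, 0.0, 0.0, 1.0]] [[417.4, 0.0, 281.7], [0.0, 417.4, 209.6], [0.0, 0.0, 1.0]]
top [[-0.021, -0.997, 0.077, 0.455], [-1.0, 0.022, 0.009, 0.208], [-0.011, -0.077, -0.997, 1.523], [0.0, 0.0, 0.0, 1.0]] [[497.5, 0.0, 284.7], [0.0, 497.5, 202.3], [0.0, 0.0, 1.0]]
{'clock': 0.1, 'joint_pos': [1.33, 0.241, 0.004, 1.335, 0.0, 1.571], 'joint_vel': [-0.001, -0.001, 0.002, -0.002, 0.001, 0.001], 'tau': [0.0, -37.314, 25.301, 0.011, -0.0, 0.0], 'eef_pos': [0.119, 0.485, 0.249], 'tool_rot': [0.12, 0.993, -0.001, -0.0], 'ft_force': [-0.148, -0.176, -0.396], 'ft_torque': [-0.009, -0.016, 0.03], 'grip_width': 0.085}
0.019
```

View pics/scene1.png

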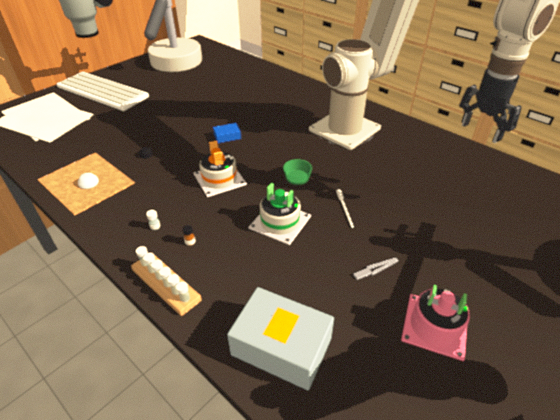

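View pics/top1.png

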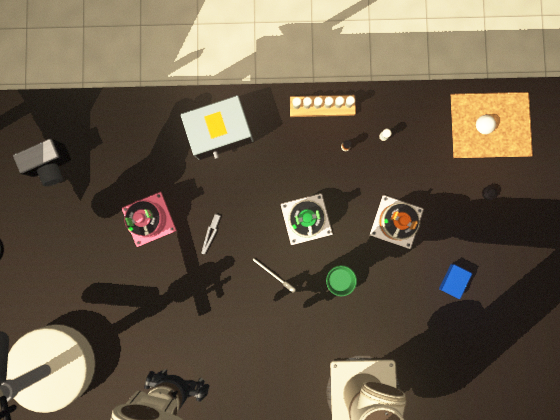

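The scene view shows the green-cap canister at (281,212), the orange one at (218,170), the pink look-alike at (440,320) and a green dish at (298,172). In the top view they are at (307,218), (402,220), (143,219) and (341,281). By description (cream drum, green band and cap) I choose top (307,218) and check it in a close crop.

```bash
python3 - <<'E'
from h import *
t=load('top1'); s=load('scene1')
a=cv2.resize(t['img'][185:255,272:342],(560,560),interpolation=cv2.INTER_CUBIC)
b=cv2.resize(s['img'][175:245,245:275+40],(560,560),interpolation=cv2.INTER_CUBIC)
cv2.imwrite('pics/crop1.png',np.hstack([a,b])[:,:,::-1][:, :1120])
im=cv2.resize(np.hstack([a,b]),(800,400)); cv2.imwrite('pics/crop1.png',im[:,:,::-1])
for n,(u,v) in dict(green=(307,218),orange=(402,220),pink=(143,219)).items(): print(n,onz(t,u,v,0.11).round(3))
E
```

```text
green [0.518 0.159 0.11 ]
orange [ 0.507 -0.11   0.11 ]
pink [0.525 0.626 0.11 ]
```

View pics/crop1.png

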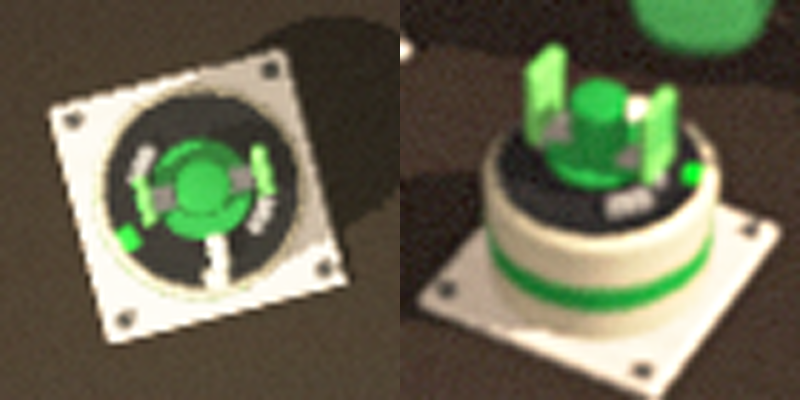

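```bash
cat >> h.py <<'E'
def delta(pos,yaw):
    """shift and turn in current tool axes to reach pos with tool y at world yaw+90deg, tool down"""
    o=get_obs(); Rc=R.from_quat(o['tool_rot'])
    y=np.array([-np.sin(yaw),np.cos(yaw),0]); z=np.array([0,0,-1.]); x=np.cross(y,z)
    Rt=R.from_matrix(np.c_[x,y,z])
    return Rc.inv().apply(np.array(pos)-o['eef_pos']).round(4),(Rc.inv()*Rt).as_rotvec().round(4)
E
python3 - <<'E'
from h import *
t=load('top1');s=load('scene1')
img=t['img'];hsv=cv2.cvtColor(img,cv2.COLOR_RGB2HSV)
x0,y0=272,185
roi=hsv[185:255,272:342]
# hub top: saturated darker green; tabs: pale
m=cv2.inRange(roi,(40,70,40),(85,255,255))
n,l,st,ce=cv2.connectedComponentsWithStats(m)
for i in range(1,n):
    if st[i,4]>5: print(st[i,4],ce[i]+[x0,y0],roi[l==i].mean(0).round())
print(delta([0.517,0.159,0.25],np.deg2rad(13.5)))
E
```

```text
322 [306.38198758 217.82919255] [ 59. 142. 177.]
(array([-4.642e-01, -2.217e-01, -1.000e-04]), array([-0.0019, -0.0005, -0.4764]))
```

```bash
python3 -m pendant '[[[1,-0.03,-0.014,0,0,0,-0.03],[1,-0.08,-0.038,0,0,0,-0.08],[1,-0.135,-0.065,0,0,0,-0.14],[1,-0.19,-0.091,0,0,0,-0.2],[1,-0.245,-0.117,0,0,0,-0.26],[1,-0.3,-0.143,0,0,0,-0.32],[1,-0.355,-0.17,0,0,0,-0.38],[1,-0.41,-0.196,0,0,0,-0.43],[1,-0.45,-0.215,0,0,0,-0.476],[1,-0.464,-0.222,0,0,0,-0.476]]]'; python3 - <<'E'
from h import *
c=snap('wrist','w1.png'); o=get_obs(); print({k:np.round(v,3).tolist() for k,v in o.items()}); print(np.round(c['pose'],3).tolist(), np.round(c['intrinsics'],1).tolist())
E
```

```text
clock: 1.35
eef_pos: [0.5181, 0.1568, 0.249]
tool_rot: [-0.116, 0.993, -0.001, -0.001]
ft_force: [0.4, 0.6, -0.4]
grip_width: 0.0855
{'clock': 1.4, 'joint_pos': [0.295, 0.326, 0.117, 1.364, -0.003, 0.063], 'joint_vel': [0.05, -0.031, -0.039, 0.005, 0.02, 0.041], 'tau': [0.427, -42.502, 24.583, 0.615, 0.224, -0.087], 'eef_pos': [0.519, 0.157, 0.249], 'tool_rot': [-0.115, 0.993, -0.001, -0.001], 'ft_force': [0.725, -0.406, -0.267], 'ft_torque': [-0.035, -0.082, 0.001], 'grip_width': 0.086}
[[-0.23, 0.929, 0.289, 0.444], [0.973, 0.22, 0.066, 0.139], [-0.003, 0.297, -0.955, 0.372], [0.0, 0.0, 0.0, 1.0]] [[369.9, 0.0, 282.4], [0.0, 369.9, 216.8], [0.0, 0.0, 1.0]]
```

View pics/w1.png

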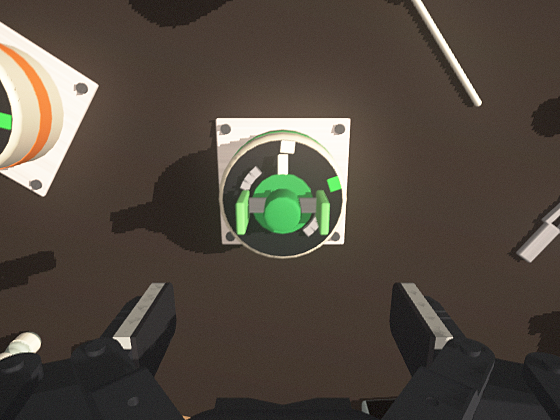

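The wrist view shows the green cap's hub at (283,210), its tabs at about (242,212) and (323,212), the white pointer at (283,165) by the white mark at (287,146), and the green mark at (335,184). The orange canister is at the left edge.

```bash
python3 - <<'E'
from h import *
c=load('w1'); img=c['img']
crop=img[120:270,200:370]; cv2.imwrite('pics/w1c.png',cv2.resize(crop,(680,600),interpolation=cv2.INTER_CUBIC)[:,:,::-1])
hsv=cv2.cvtColor(img,cv2.COLOR_RGB2HSV)
def comp(lo,hi,nm,minA=25):
    m=cv2.inRange(hsv,lo,hi); m[:110]=0;m[270:]=0;m[:,:200]=0;m[:,370:]=0
    n,l,st,ce=cv2.connectedComponentsWithStats(m)
    for i in range(1,n):
        if st[i,4]>=minA: print(nm,st[i],ce[i].round(1),hsv[l==i].mean(0).round())
comp((38,60,150),(62,175,255),'pale')
comp((55,150,60),(75,255,255),'hub')
comp((0,0,170),(180,45,255),'white')
for p in [(242,212),(323,212),(283,215),(283,165),(287,146),(335,184)]: print(p,hsv[p[1],p[0]])
E
```

```text
pale [255 130  66  15 113] [290.1 134.3] [ 52.  91. 183.]
pale [327 176  15  16 162] [333.7 183.5] [ 60. 144. 243.]
pale [236 190  13  45 452] [242.1 212.3] [ 53. 104. 223.]
pale [319 190  11  45 338] [324.3 213.5] [ 52. 103. 220.]
hub [269 214  35  19 196] [283.9 224.3] [ 65. 151. 197.]
white [ 216  118  134  132 4556] [291.5 145.6] [ 20.  16. 246.]
white [278 154  10  21 200] [282.5 163.6] [ 19.   6. 255.]
white [241 167  20  23 212] [250.2 178.2] [ 13.  24. 219.]
white [221 214  19  30 160] [226.2 233. ] [ 14.  39. 185.]
white [303 217  15  19 132] [311.  227.1] [ 15.  25. 217.]
(242, 212) [ 51  93 249]
(323, 212) [ 52 101 242]
(283, 215) [ 64 146 201]
(283, 165) [ 24   5 255]
(287, 146) [ 24   5 255]
(335, 184) [ 61 148 248]
```

View pics/w1c.png

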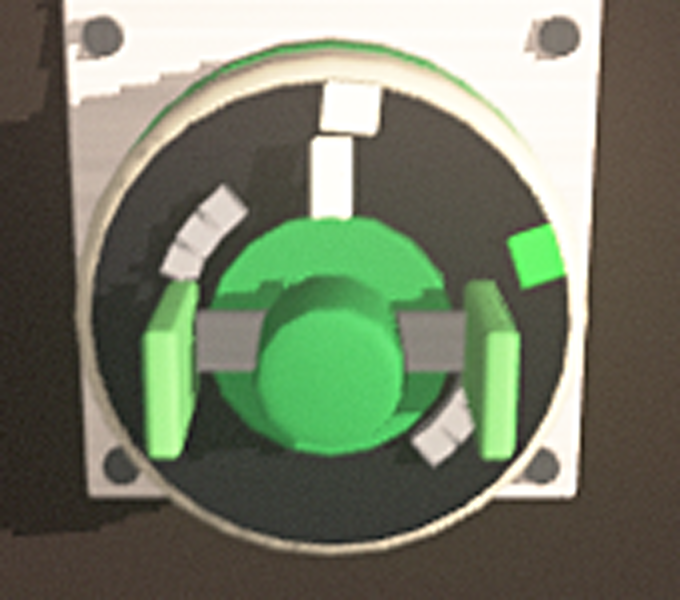

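```bash
python3 - <<'E'
from h import *
c=load('w1'); f=lambda x,y:(200+(x+.5)/4-.5,120+(y+.5)/4-.5)
hub=onz(c,*f(330,382),.112); L=onz(c,*f(166,395),.122); Rr=onz(c,*f(500,395),.122)
print('hub',hub.round(4),'tabs',L.round(4),Rr.round(4),'mid',((L+Rr)/2).round(4),'dist',np.linalg.norm(L-Rr))
d=Rr-L; print('yaw',np.rad2deg(np.arctan2(-d[0],d[1])))
gm=onz(c,*f(537,255),.071); wm=onz(c,*f(352,107),.071); pt=onz(c,*f(332,178),.08)
ctr=(hub+(L+Rr)/2)/2
for n,p in dict(gm=gm,wm=wm,pt=pt).items():
    v=p-ctr; print(n,p.round(4),'r',np.hypot(v[0],v[1]).round(4),'bearing of -x axis yaw deg',np.rad2deg(np.arctan2(-v[1],-v[0])).round(1))
# cross check with top & scene: hub top
t=load('top1'); s=load('scene1')
for nm,k in (('top',t),('scene',s)): print(nm,'proj',proj(k,ctr*[1,1,0]+[0,0,.112]).round(1), 'tabs', proj(k,L).round(1),proj(k,Rr).round(1))
print(get_obs()['eef_pos'].round(4) if hasattr(get_obs()['eef_pos'],'round') else get_obs()['eef_pos'])
E
```

```text
hub [0.5213 0.1564 0.112 ] tabs [0.5273 0.1281 0.122 ] [0.5137 0.1856 0.122 ] mid [0.5205 0.1568 0.122 ] dist 0.05917207320478797
yaw 13.347734388469052
gm [0.4968 0.1946 0.071 ] r 0.0449 bearing of -x axis yaw deg -57.6
wm [0.4762 0.1502 0.071 ] r 0.0452 bearing of -x axis yaw deg 8.2
pt [0.4897 0.1493 0.08  ] r 0.0321 bearing of -x axis yaw deg 13.3
top proj [307.7 217. ] tabs [318.  214.3] [297.6 219.6]
scene proj [280.2 190.9] tabs [270.6 184.5] [290.2 191.5]
[0.5186 0.1566 0.249 ]
```

```bash
python3 - <<'E'
from h import *
print(delta([0.5209,0.1566,0.112],np.deg2rad(13.35)))
E
```

```text
(array([-2.50e-03, -1.00e-04,  1.37e-01]), array([-0.0026, -0.0016, -0.0016]))
```

```bash
python3 -m pendant '[[[1,-0.0025,0,0.02,0,0,-0.002],[1,-0.0025,0,0.055,0,0,-0.002],[1,-0.0025,0,0.085,0,0,-0.002],[1,-0.0025,0,0.1,0,0,-0.002],[1,-0.0025,0,0.1,0,0,-0.002]]]'; python3 - <<'E'
from h import *
c=snap('wrist','w2.png'); o=get_obs(); print({k:np.round(v,4).tolist() for k,v in o.items() if k in('clock','eef_pos','tool_rot','ft_force','grip_width')})
E
```

```text
clock: 2.02
eef_pos: [0.5197, 0.1573, 0.1482]
tool_rot: [-0.117, 0.993, -0.002, -0.002]
ft_force: [-0.0, -0.3, 0.9]
grip_width: 0.0854
{'clock': 2.075, 'eef_pos': [0.5207, 0.1574, 0.1494], 'tool_rot': [-0.1169, 0.9931, -0.0013, -0.0007], 'ft_force': [-0.4885, 0.1151, 0.7389], 'grip_width': 0.0858}
```

View pics/w2.png

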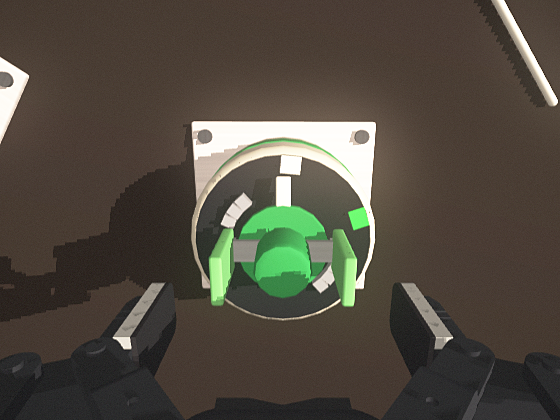

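The wrist view from z≈0.15 shows the hub top at (283,274) and the tab tops at about (219,275) and (345,275), centred between the open pads at x≈160 and x≈398. A second measurement from here:

```bash
python3 - <<'E'
from h import *
c=load('w2'); img=c['img']
crop=img[140:320,180:390]; cv2.imwrite('pics/w2c.png',cv2.resize(crop,(700,600),interpolation=cv2.INTER_CUBIC)[:,:,::-1])
E
```

```text
(no output)
```

View pics/w2c.png

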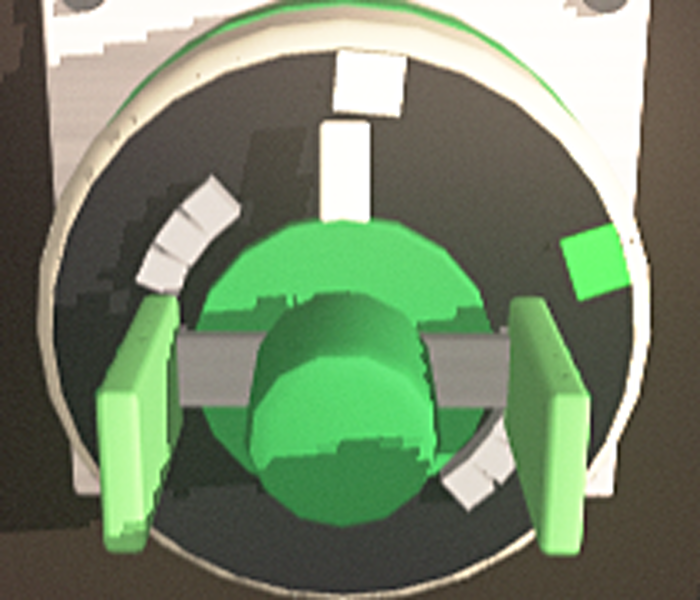

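```bash
python3 - <<'E'
from h import *
c=load('w2'); f=lambda x,y:(180+(x+.5)/3.3333-.5,140+(y+.5)/3.3333-.5)
hub=onz(c,*f(343,440),.112); L=onz(c,*f(122,470),.122); Rr=onz(c,*f(566,472),.122)
print('hub',hub.round(4),'tabs',L.round(4),Rr.round(4),'mid',((L+Rr)/2).round(4),'dist',np.linalg.norm(L-Rr))
d=Rr-L; print('yaw',np.rad2deg(np.arctan2(-d[0],d[1])))
print(delta([0.5209,0.1568,0.112],np.deg2rad(13.35)))
# camera offset in the tool frame
o=get_obs(); Rc=R.from_quat(o['tool_rot']); print(Rc.inv().apply(c['pose'][:3,3]-o['eef_pos']))
E
```

```text
hub [0.5198 0.1568 0.112 ] tabs [0.5264 0.1279 0.122 ] [0.5127 0.1858 0.122 ] mid [0.5196 0.1569 0.122 ] dist 0.05946591315237548
yaw 13.272024012147185
(array([-0.0001, -0.0006,  0.0374]), array([-0.0025, -0.0017,  0.0013]))
[ 0.07749275 -0.00027336 -0.12184571]
```

```bash
python3 -m pendant '[[[1,0.0005,-0.0005,0.012,0,0,0],[1,0.0005,-0.0005,0.025,0,0,0],[1,0.0005,-0.0005,0.034,0,0,0],[1,0.0005,-0.0005,0.037,0,0,0],[1,0.0005,-0.0005,0.037,0,0,0]]]'; python3 - <<'E'
from h import *
o=get_obs(); print({k:np.round(v,4).tolist() for k,v in o.items() if k in('clock','eef_pos','tool_rot','ft_force','ft_torque','grip_width')})
E
```

```text
clock: 2.7
eef_pos: [0.5202, 0.1566, 0.1121]
tool_rot: [-0.117, 0.993, -0.001, -0.001]
ft_force: [0.6, 0.1, -0.3]
grip_width: 0.0853
{'clock': 2.7, 'eef_pos': [0.5202, 0.1566, 0.1121], 'tool_rot': [-0.1168, 0.9932, -0.0014, -0.001], 'ft_force': [0.5621, 0.1192, -0.2829], 'ft_torque': [0.0469, 0.0549, 0.0185], 'grip_width': 0.0853}
```

```bash
python3 -m pendant '[[[0.75,0,0,0,0,0,0],[0.65,0,0,0,0,0,0],[0.56,0,0,0,0,0,0],[0.5,0,0,0,0,0,0],[0.5,0,0,0,0,0,0],[0.5,0,0,0,0,0,0]]]'; python3 - <<'E'
from h import *
c=snap('wrist','w3.png'); c=snap('scene','s3.png'); o=get_obs(); print({k:np.round(v,4).tolist() for k,v in o.items() if k in('clock','eef_pos','tool_rot','ft_force','ft_torque','grip_width')})
a=load('w3')['img'];b=c['img'][140:280,200:370]
cv2.imwrite('pics/v3.png',np.hstack([cv2.resize(a,(400,300)),cv2.resize(b,(364,300),interpolation=cv2.INTER_CUBIC)])[:,:,::-1])
E
```

```text
clock: 3.45
eef_pos: [0.5208, 0.1574, 0.1137]
tool_rot: [-0.117, 0.993, -0.001, 0.0]
ft_force: [-1.4, 1.2, 7.7]
grip_width: 0.0432
{'clock': 3.55, 'eef_pos': [0.5208, 0.1574, 0.1137], 'tool_rot': [-0.1169, 0.9931, -0.0005, 0.0003], 'ft_force': [-1.8012, 1.8543, 6.5483], 'ft_torque': [0.3245, 0.404, -0.0867], 'grip_width': 0.0428}
```

View pics/v3.png

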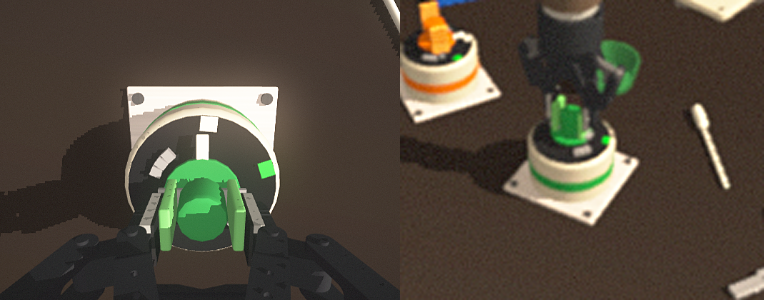

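The pads hold both tabs in (wrist half: tabs at about (168,212) and (236,212), against the hub; width 43 mm), and the pointer at (203,148) is still at the white mark. Next, turn clockwise (+az, tool z down).

```bash
python3 -m pendant '[[[0.5,0,0,0,0,0,0.04],[0.5,0,0,0,0,0,0.1],[0.5,0,0,0,0,0,0.17],[0.5,0,0,0,0,0,0.24],[0.5,0,0,0,0,0,0.31],[0.5,0,0,0,0,0,0.38],[0.5,0,0,0,0,0,0.45],[0.5,0,0,0,0,0,0.52],[0.5,0,0,0,0,0,0.58],[0.5,0,0,0,0,0,0.6]]]'; python3 - <<'E'
from h import *
c=snap('wrist','w4.png'); o=get_obs(); print({k:np.round(v,4).tolist() for k,v in o.items() if k in('clock','joint_pos','eef_pos','tool_rot','ft_force','ft_torque','grip_width')})
y=R.from_quat(o['tool_rot']).apply([0,1,0]); print('yaw',np.rad2deg(np.arctan2(-y[0],y[1])))
E
```

```text
clock: 4.8
eef_pos: [0.5208, 0.1576, 0.1138]
tool_rot: [0.182, 0.983, -0.0, 0.0]
ft_force: [-1.5, 1.8, 0.2]
grip_width: 0.0426
{'clock': 4.85, 'joint_pos': [0.2943, 0.4223, -0.1077, 1.0403, -0.0008, 0.6603], 'eef_pos': [0.5208, 0.1576, 0.1138], 'tool_rot': [0.182, 0.9833, -0.0002, 0.0004], 'ft_force': [0.205, 0.4847, 1.2673], 'ft_torque': [0.1811, 0.1261, 0.0559], 'grip_width': 0.0429}
yaw -20.969690463844255
```

View pics/w4.png

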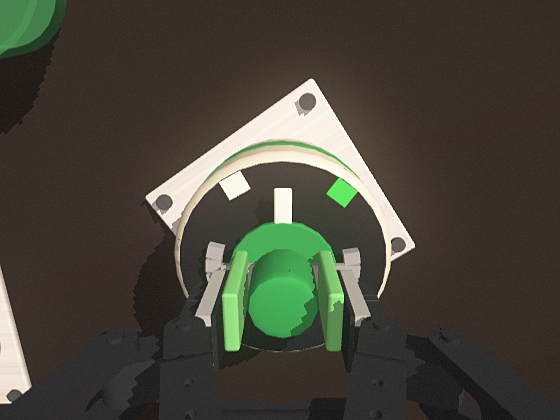

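The cap has turned with the grip: the pointer at (283,205) is halfway between the white mark (234,185) and the green mark (342,191). Yaw is −21° and the target is about −57.5°, so 0.64 rad remain.

```bash
python3 -m pendant '[[[0.5,0,0,0,0,0,0.04],[0.5,0,0,0,0,0,0.1],[0.5,0,0,0,0,0,0.17],[0.5,0,0,0,0,0,0.24],[0.5,0,0,0,0,0,0.31],[0.5,0,0,0,0,0,0.38],[0.5,0,0,0,0,0,0.45],[0.5,0,0,0,0,0,0.52],[0.5,0,0,0,0,0,0.59],[0.5,0,0,0,0,0,0.64]]]'; python3 - <<'E'
from h import *
c=snap('wrist','w5.png'); o=get_obs(); print({k:np.round(v,4).tolist() for k,v in o.items() if k in('clock','joint_pos','eef_pos','tool_rot','ft_force','ft_torque','grip_width')})
y=R.from_quat(o['tool_rot']).apply([0,1,0]); print('yaw',np.rad2deg(np.arctan2(-y[0],y[1])))
E
```

```text
clock: 6.1
eef_pos: [0.5209, 0.1578, 0.1138]
tool_rot: [0.482, 0.876, 0.0, 0.0]
ft_force: [0.4, -0.1, 0.7]
grip_width: 0.0432
{'clock': 6.15, 'joint_pos': [0.2945, 0.4223, -0.1076, 1.04, -0.0005, 1.3023], 'eef_pos': [0.5209, 0.1578, 0.1138], 'tool_rot': [0.4829, 0.8757, 0.0001, 0.0005], 'ft_force': [-0.0176, 0.9694, 0.7411], 'ft_torque': [0.2083, -0.0169, -0.0409], 'grip_width': 0.0431}
yaw -57.74435384615004
```

View pics/w5.png

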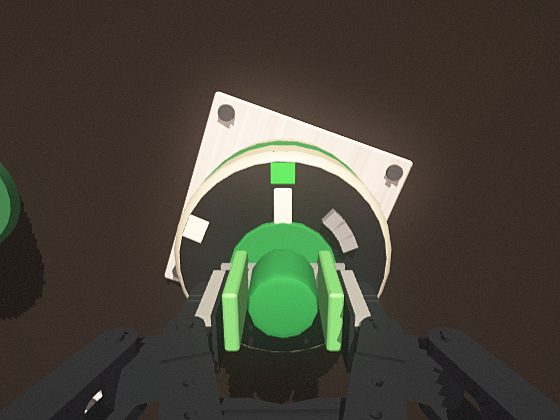

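The pointer (283,205) now lines up with the green mark (283,173). I'll open and check the tabs before rising.

```bash
python3 -m pendant '[[[0.6,0,0,0,0,0,0],[0.7,0,0,0,0,0,0],[0.8,0,0,0,0,0,0],[0.9,0,0,0,0,0,0],[1,0,0,0,0,0,0],[1,0,0,0,0,0,0],[1,0,0,0,0,0,0]]]'; python3 - <<'E'
from h import *
c=snap('wrist','w6.png'); o=get_obs(); print({k:np.round(v,4).tolist() for k,v in o.items() if k in('clock','eef_pos','tool_rot','ft_force','ft_torque','grip_width')})
E
```

```text
clock: 7.02
eef_pos: [0.5209, 0.1578, 0.1139]
tool_rot: [0.483, 0.876, 0.0, 0.001]
ft_force: [0.4, 0.2, 0.2]
grip_width: 0.0857
{'clock': 7.075, 'eef_pos': [0.5209, 0.1578, 0.1139], 'tool_rot': [0.4829, 0.8757, 0.0002, 0.0005], 'ft_force': [-0.1312, 0.0845, -0.2139], 'ft_torque': [0.0085, -0.0499, -0.0287], 'grip_width': 0.0853}
```

View pics/w6.png

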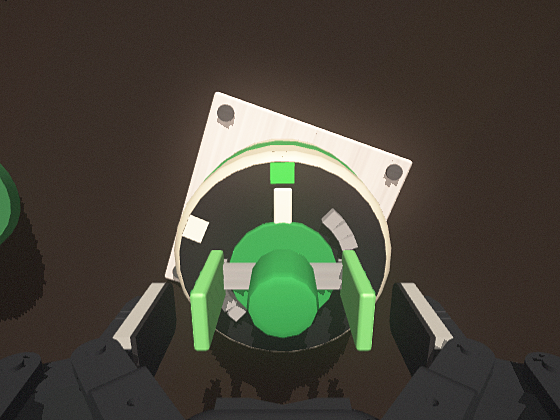

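The tabs have sprung out (tops at about (201,320) and (364,320)) clear of the open pads, and the pointer (283,205) is still on the green mark (283,172). Now rise straight up.

```bash
python3 -m pendant '[[[1,0,0,-0.01,0,0,0],[1,0,0,-0.035,0,0,0],[1,0,0,-0.065,0,0,0],[1,0,0,-0.1,0,0,0],[1,0,0,-0.13,0,0,0],[1,0,0,-0.14,0,0,0],[1,0,0,-0.14,0,0,0],[1,0,0,-0.14,0,0,0]]]'; python3 - <<'E'
from h import *
c=snap('wrist','w7.png'); t=snap('top','t7.png'); s=snap('scene','s7.png'); o=get_obs(); print({k:np.round(v,4).tolist() for k,v in o.items() if k in('clock','joint_vel','eef_pos','tool_rot','ft_force','ft_torque','grip_width')})
a=cv2.resize(c['img'],(400,300)); b=cv2.resize(s['img'][120:270,180:380],(400,300),interpolation=cv2.INTER_CUBIC)
d=cv2.resize(t['img'][180:260,360:440],(300,300),interpolation=cv2.INTER_CUBIC); e=cv2.resize(t['img'][180:260,270:350],(300,300),interpolation=cv2.INTER_CUBIC)
im=np.zeros((600,800,3),np.uint8); im[:300,:400]=a; im[:300,400:]=b; im[300:,:300]=e; im[300:,400:700]=d
cv2.imwrite('pics/v7.png',im[:,:,::-1])
E
```

```text
clock: 8.07
eef_pos: [0.5201, 0.1576, 0.2525]
tool_rot: [0.483, 0.876, -0.001, -0.0]
ft_force: [-0.2, -0.4, 0.2]
grip_width: 0.0853
{'clock': 8.225, 'joint_vel': [0.0015, -0.0018, 0.0071, 0.0032, -0.0, 0.0024], 'eef_pos': [0.5202, 0.1577, 0.2525], 'tool_rot': [0.4828, 0.8757, -0.0008, -0.0004], 'ft_force': [0.1436, 0.8033, -0.1163], 'ft_torque': [-0.0141, -0.037, 0.0095], 'grip_width': 0.0851}
```

View pics/v7.png

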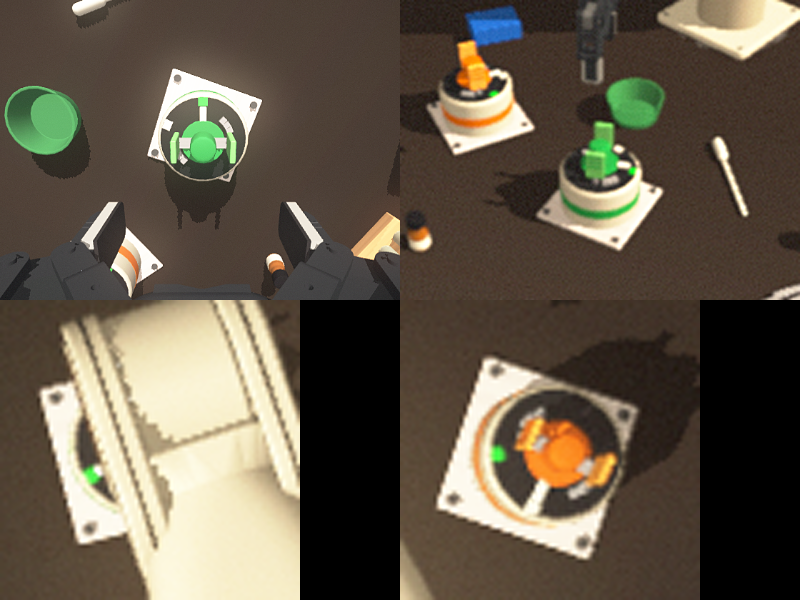

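View pics/w7.png

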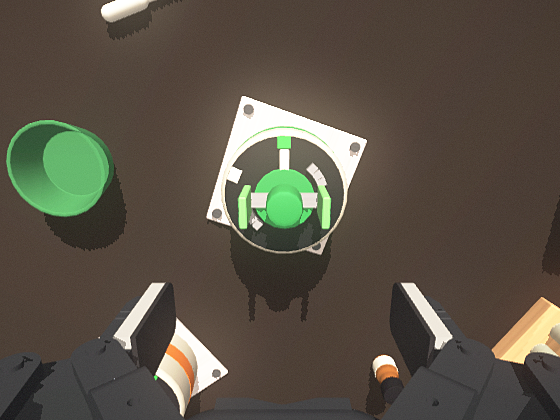

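The final views show the green cap's pointer (284,160) on the green mark (284,142), with both tabs out at (243,207) and (325,207). The orange cap's pointer still stands near its white mark, and the gripper is clear. One numeric check from this picture, then I'll hand in.

```bash
python3 - <<'E'
from h import *
c=load('w7'); img=c['img']
hsv=cv2.cvtColor(img,cv2.COLOR_RGB2HSV)
m=cv2.inRange(hsv,(38,60,150),(62,175,255)); m[:110]=0;m[270:]=0;m[:,:215]=0;m[:,370:]=0
n,l,st,ce=cv2.connectedComponentsWithStats(m)
tabs=[]
for i in range(1,n):
    if st[i,4]>=100: print(st[i],ce[i].round(1)); 
    if st[i,4]>200: tabs.append(ce[i])
P=[onz(c,*p,.112) for p in tabs[:2]]; d=P[1]-P[0]; print('tab dist',np.linalg.norm(d).round(4),'yaw',np.rad2deg(np.arctan2(-d[0],d[1])).round(1),'turn rad ~',np.deg2rad(13.4)-np.arctan2(-d[0],d[1]))
E
```

```text
[277 136  14  13 181] [283.5 142. ]
[238 185  13  44 349] [243.  206.8]
[318 185  13  44 343] [324.9 207. ]
tab dist 0.0606 yaw -57.8 turn rad ~ 1.2432126552226443
```

```bash
python3 -c "
from workcell import job_done,get_obs
print(job_done()); print(get_obs()['clock'])"
```

```text
the job is handed in; nothing more can be done
None
the job is handed in; nothing more can be done
```

I locked the green canister: I pinched both tabs at the white mark, turned the cap clockwise to the green mark, opened the gripper and rose straight up. I handed the job in at about 8.2 s of the 32 s allowed.

- **Green cap:** the last wrist picture shows the pointer on the green mark. The cap measured about 1.24 rad of turn, against the mark at 1.235.
- **Tabs:** both sprang out. Their centres measured 60.6 mm apart, against about 60 mm expected when fully out.
- **Orange cap:** its pointer was still near its white mark, judged by eye in the top view and not measured. The arm never went near that canister.
- **Forces:** they stayed under about 8 N in every reading. At hand-in the gripper was clear, with its TCP 0.25 m above the bench.

No check failed. The one disagreement was small: the two wrist views put the cap's axis about 1 mm apart in x, within the 2 mm calibration. The top view of the green cap was hidden by the arm at the end, so that check rests on the wrist and scene cameras.

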